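# Guard the pan, then unlatch and raise the juice press

### The arm

A 7-joint arm with a two-finger parallel gripper is mounted at the origin on a cart in front of the work surface, level with it; the furniture and walls round the work are solid. World frame = base frame: x ahead of the robot, y to its left, z up, the work surface at z = 0. Lengths are in m, angles in rad, forces in N, time in s.
With the tool pointing down it reaches from about 0.35 to 0.9 m from the base axis. Payload 7.2 kg.
Tool frame: the origin (TCP) lies on the centre line of the jaws, within the pads' length; the fingertips stand manip.tcp_to_tips ahead of it and the grasp point (between the pads) lies 11 mm behind it (manip.tcp_to_tips is the distance from the TCP to the fingertips, in m); y points along the fingers, x is the direction in which the jaws open and shut, and the axes are right-handed (so a half turn about y gives the same grasp; the last joint's range is limited). The gripper opens to 85 mm and grips with 20 to 120 N. Pads are 22 mm wide; open, the fingers measure 114 mm over their backs; the gripper's body (76 mm by 85 mm) begins 54 mm behind the grasp point. The pads swing forward as they close: fully open they stand 13 mm farther back than shut.
Start: joints at [-1.317, 0.411, -0.013, 1.596, 0.006, 1.134, -0.082], TCP at [0.198, 0.593, 0.239] pointing down, gripper open.
Joint ranges: [-2.95, 2.95], [-0.29, 1.99], [-1.47, 1.44], [0.14, 2.54], [-1.03, 4.17], [0.13, 1.85], [-2.86, 2.86]. Speed limits (rad/s): [2.39, 2.39, 3.01, 3.01, 3.14, 3.14, 3.14].

### API

Orientations are given as a unit quaternion [x, y, z, w].
In Python, from workcell import manip gives the robot as it stands. The module is installed in compiled form; this text tells all that it offers.
- The arm moves only by the shell command python3 -m creep 'ROWS' [FORCE]. ROWS is JSON, a list of rows, each an object with "offset": the shift along the tool's x, y, z in mm, a list of three; "twist": the turn, a rotation vector about the tool's x, y, z in degrees, a list of three; "claw": the finger opening in mm, from 0 to 85.4. A call has 1 to 20 rows; each row is the pose to reach, as a shift and turn from the pose measured when the call began, along the tool's axes at that moment; what a row does not reach only later rows make up. A row lasts 1/10 s, in which the tool goes at most 50 mm and 8.59 degrees, less where a joint would pass 70% of its speed; a pose out of reach is approached as far as the arm can. A call with a gripper value outside its range is refused whole. The fingers move at their own pace and stop on an object; FORCE is the grip in N (left out, the last holds). Time passes only in rows, so rows that repeat a pose let the fingers close. It gives the time, the measured TCP pose, the force and the opening at its end, in the units of the state.
- manip.sense(): the state, without advancing time (a new reading comes with each control period).
- manip.camera(name): name is "scene" or "top" or "wrist"; returns the picture (400x640x3 uint8, red, green, blue); there is no depth.
- manip.camera_params(name): a dict with "K" (3x3 intrinsics, pixels), "T" (4x4, takes a point from camera to world coordinates); the wrist camera has in their place "hand_eye" (4x4, takes a point from camera to tool coordinates, whose origin is the TCP and whose axes are the tool frame's). Camera axes: x right, y down, z forward; pixel columns grow to the right and rows downward; lengths in m; the calibration is good to about 2 mm. A picture is of the moment at which its call begins: read the wrist's pose just before it. camera_params takes no time and is no camera call.
- manip.sign_off(): hands the job in, once; it reports no verdict.
The state is a dict: "clock": time; "joint_positions": joint angles; "qvel": joint speeds; "effort": joint torques, N m; "tcp_pos": TCP position; "eef_rot": TCP orientation; "force": force on the tool from outside, world axes, zero at the start; "wrist_torque": the same for the moment, N m; "finger_gap": finger opening in m.
Only numpy, scipy, OpenCV 4.12 (cv2) and the standard library are available. Lean on these libraries where they do the work, as an engineer would, in place of code of your own. Each camera call takes 0.05 s, during which the arm holds its last target.

### The job

Before the juice press is opened, shield the open pan of kernels from splashes: take the cutting board out of its wire stand and lean it, standing on a long edge with its foot a little way out from the pan, against the side of the pan that faces the press, roughly centred and parallel to that side, and let go of it. Then pull the press's spring latch sideways by its black grip fin, to the right, and with the latch still pulled lift the front of the arm off its ball stud to about 10 cm higher, without disturbing the other things. Finish with the gripper still holding the arm up by the fin: it falls shut if let go.

Things in the scene. Friction and masses are not known exactly. Their poses are not given: they have to be found in the camera images.
- board_center (a point): Centre of the white plastic cutting board, a loose slab 200 mm long (its x), 10 mm thick (its y), 150 mm tall (its z, up when it stands), 0.28 kg; a 14 mm hole in one upper corner. It starts upright on a long edge in the wire stand, its foot 10 mm above the worktop, its upper 90 mm free above the wires.
- board: The same cutting board; origin at the centre of its lower long edge (its underside), axes as for its centre.
- board_stand: Wire stand fixed to the worktop: base plate 150x75x10 mm, wires on both sides of a slot 13 mm wide along its x axis, through its middle; wires up to 65 mm above the worktop. Origin at the centre of its underside. The board must be lifted at least 60 mm to come clear.
- pan: Open square steel pan of yellow kernels, loose, 0.8 kg, 185 (its x) x 187 (its y) x 100 mm tall. Origin at the centre of its underside. The flange is its widest part: on the side facing the press its edge is the line y = +93 mm in the pan's frame, 96 to 100 mm above the worktop; below it the wall slopes in to y = +66 mm at the foot.
- press: Hand juice press bolted down at the left: steel base 270 (its x) x 110 (its y) x 14 mm. Origin at the centre of its underside; its -x end is the front, towards the robot. The arm's hinge lies along its y at x = +100 mm, 115 mm above the worktop. At x = -100 mm is the post with the ball stud on which the arm's front end sits. A cup, 71 mm tall, in the middle.
- latch_grip: Upright black grip fin of the spring latch, on the arm's front end, 200 mm ahead of the hinge: 30 mm long (its x), 9 mm thick (its y), 42 mm tall, with a 13 mm thick bead along its top. Origin 144 mm above the worktop with the arm down; fin top 22 mm above the origin, latch plate (56 mm across) 20 mm below it. Axes as the press's while the arm is down. Nothing beside it. The arm can be lifted by it.
- press_latch (a joint): Travel of the latch in m: 0 at rest (blade under the ball stud's collar, arm locked) to 0.017 (stop). Pulled by the fin straight towards the press's own -y (right, as seen from the robot) against a spring: 3 N at first, 0.25 N more per mm. From 0.009 on the arm is free; let go, it springs back.
- press_arm (a joint): Angle of the press's arm in rad: 0 down on the ball stud, grows as the front end rises, stop at 0.9. The arm turns about the press's y axis through the hinge. It weighs about 0.7 kg (about 4 N at the fin) and falls shut when let go. With the latch at rest it can be lifted by less than 0.02.
- lime_1: a lime, 57x46x45 mm, lying at the front edge near the press; bystander; origin at the centre of its underside
- lime_2: a lime, 55x46x45 mm, lying at the front edge between stand and pan; bystander; origin at the centre of its underside
- lemon: a lemon, 83x58x58 mm, lying at the back of the worktop; bystander; origin at the centre of its underside
- salt: a shaker with a domed cap, 44 mm across, 90 mm tall, at the left front; bystander; origin at the centre of its underside
- ramekin: a small round cup, 67 mm across, 42 mm tall, in front of the pan; bystander; origin at the centre of its underside

How it is judged:
By the outcome, as a careful person would: the job done as asked, in the order asked, and still so for the second after the job is handed in, while the arm keeps its last pose, push and grip.
It also fails if it takes over 48 s, if anything falls off the work surface, if the arm or the gripper's body presses on something with over 40 N, if the wrist force passes 120 N, or if a joint passes its speed limit or range.

## Working session

There is one attempt and no reset: what is moved stays moved. The work goes in short steps, Python scripts to look and compute and a shell command to move; the robot and the scene stay as the last step left them, time stands still between calls to the robot, and variables do not carry over. Pictures are saved under pics/ and viewed, and the job is handed in when it is done.

```bash
mkdir -p pics; ls; python3 - <<'E'
from workcell import manip
import cv2,json
s=manip.sense()
print({k:(v if not hasattr(v,'tolist') else v.tolist()) for k,v in s.items()}, manip.tcp_to_tips)
for n in ["scene","top","wrist"]:
    im=manip.camera(n); cv2.imwrite(f"pics/{n}0.png",im[:,:,::-1])
    p=manip.camera_params(n); print(n,{k:(v.tolist() if hasattr(v,'tolist') else v) for k,v in p.items()})
E
```

```text
pics
{'clock': 0.0, 'joint_positions': [-1.3172220585691983, 0.41192699872717553, -0.012755906900246984, 1.5970947131981783, 0.005577662076958864, 1.134266317093236, -0.08224334630804307], 'qvel': [0.000914784161824028, 0.0007344335623104626, -0.0009334542023545714, -0.0018913202768568909, 0.001308382336658621, -0.0011965033123708495, -0.0008490539689706152], 'effort': [-0.0008917474588088226, -60.06101846694946, 0.6819371692836285, -29.94157075881958, 0.013891573471482843, 0.010597609507385641, -5.4837527159179444e-05], 'tcp_pos': [0.19750654010099897, 0.592443522991191, 0.23841518302539788], 'eef_rot': [0.5740028397259899, 0.4129900960291257, -0.41390829576819027, -0.5732711777707176], 'force': [-0.41746616532121883, 0.474264068786362, 1.4625844097973961], 'wrist_torque': [-0.05927887693223148, 0.013972934774524819, 0.0049770296622818075], 'finger_gap': 0.0851350248389251} 0.008
scene {'K': [[429.5300640201594, 0.0, 324.1211056674264], [0.0, 429.5300640201594, 206.81796018092606], [0.0, 0.0, 1.0]], 'T': [[0.41410666245992905, -0.536440109355957, 0.7353554794658617, -0.6793038343512
[... 339 characters left out ...]
34300855335, -0.9826385567580246, 0.183933451125767, 0.29882116116257296], [-0.9996493825699276, -0.025813355525441728, -0.005897677854849002, 0.05366697744348941], [0.01054322522244351, -0.18372571254188497, -0.9829210054490063, 1.217693599900435], [0.0, 0.0, 0.0, 1.0]]}
wrist {'K': [[344.07542763394, 0.0, 321.81475836700224], [0.0, 344.07542763394, 202.72292604621387], [0.0, 0.0, 1.0]], 'hand_eye': [[0.9999996435218044, -0.0008414268859976381, 7.040637285027012e-05, -0.00018680513660185305], [-0.0003137375310678301, -0.29285721435609297, 0.9561561345137876, -0.13559663427391808], [-0.0007839164645656592, -0.9561558157540969, -0.2928573739460758, 0.07546548937852744], [0.0, 0.0, 0.0, 1.0]]}
```

View pics/scene0.png

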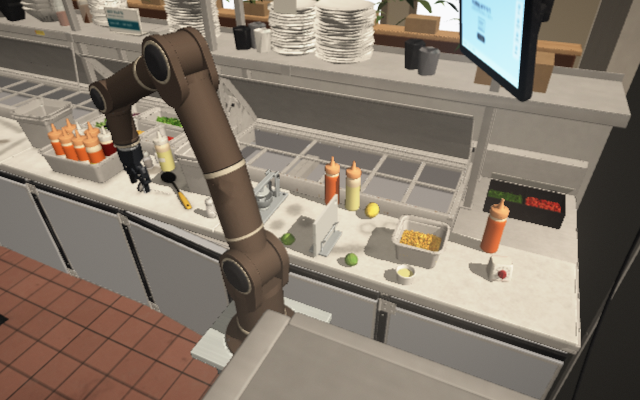

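View pics/top0.png

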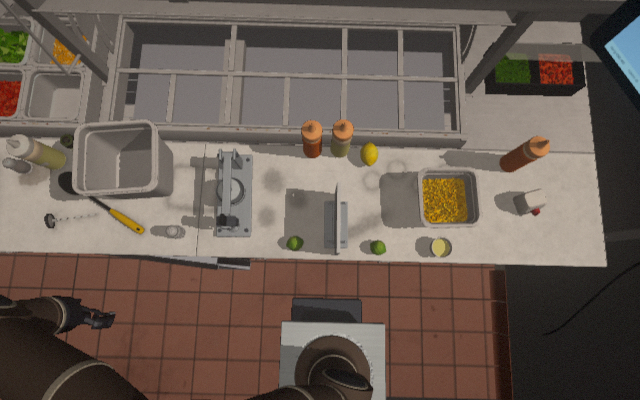

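View pics/wrist0.png

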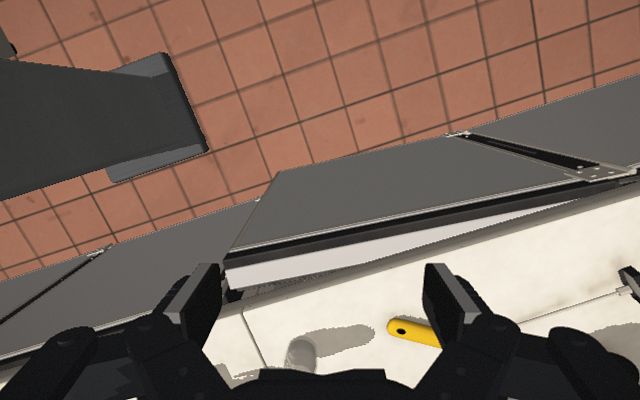

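The top view shows it all: press around (235,193), stand and board around (338,220), pan around (447,198), ramekin (440,247), limes (294,243) and (378,247), salt (172,231). I'll enlarge it to measure.

```bash
python3 - <<'E'
import cv2
t=cv2.imread("pics/top0.png")
cv2.imwrite("pics/tA.png",cv2.resize(t[140:260,200:360],None,fx=5,fy=5,interpolation=cv2.INTER_CUBIC))
cv2.imwrite("pics/tB.png",cv2.resize(t[150:270,370:530],None,fx=5,fy=5,interpolation=cv2.INTER_CUBIC))
s=cv2.imread("pics/scene0.png")
cv2.imwrite("pics/sA.png",cv2.resize(s[160:290,230:460],None,fx=3.4,fy=3.4,interpolation=cv2.INTER_CUBIC))
E
```

```text
(no output)
```

View pics/tA.png

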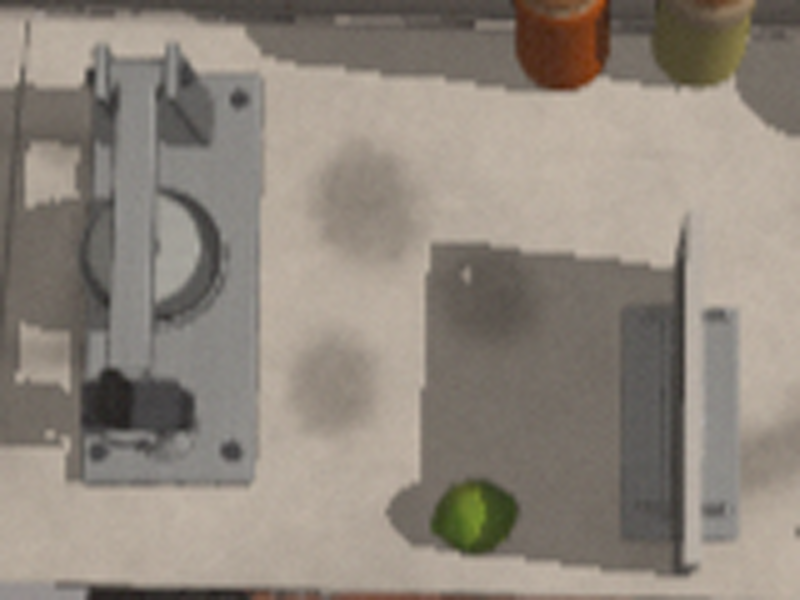

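View pics/tB.png

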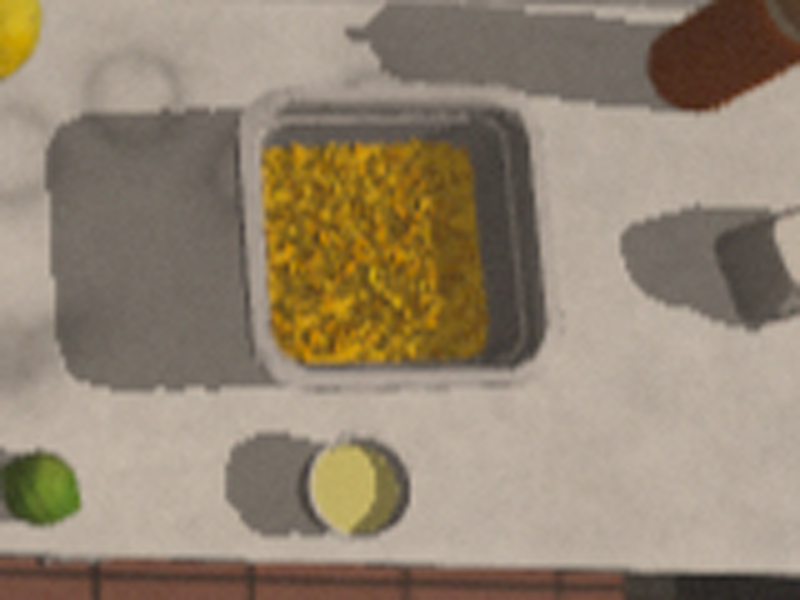

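View pics/sA.png

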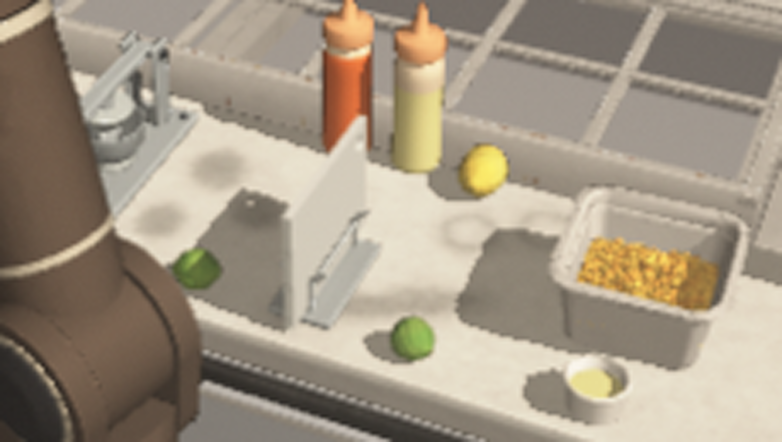

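```bash
cat > h.py <<'E'
import numpy as np
from workcell import manip
from scipy.spatial.transform import Rotation as R
def ray(n,u,v,s=None):
    p=manip.camera_params(n);K=np.array(p["K"])
    if n=="wrist":
        T=np.eye(4);T[:3,:3]=R.from_quat(s["eef_rot"]).as_matrix();T[:3,3]=s["tcp_pos"];T=T@np.array(p["hand_eye"])
    else: T=np.array(p["T"])
    d=T[:3,:3]@np.linalg.inv(K)@np.array([u,v,1.]);return T[:3,3],d
def hit(n,u,v,z,s=None):
    o,d=ray(n,u,v,s);return (o+d*(z-o[2])/d[2]).round(4)
def proj(n,P,s=None):
    p=manip.camera_params(n);K=np.array(p["K"])
    if n=="wrist":
        T=np.eye(4);T[:3,:3]=R.from_quat(s["eef_rot"]).as_matrix();T[:3,3]=s["tcp_pos"];T=T@np.array(p["hand_eye"])
    else: T=np.array(p["T"])
    q=K@(np.linalg.inv(T)@np.append(P,1))[:3];return (q[:2]/q[2]).round(1)
E
python3 - <<'E'
from h import *
A=lambda x,y,z:hit("top",200+(x-2)/5,140+(y-2)/5,z)
B=lambda x,y,z:hit("top",370+(x-2)/5,150+(y-2)/5,z)
print("stand",[A(x,y,.01) for x,y in[(622,308),(738,308),(738,540),(622,540)]])
print("board",[A(x,y,.16) for x,y in[(692,213),(690,570),(681,570),(701,570)]])
print("press",[A(x,y,.014) for x,y in[(262,75),(255,482),(84,484)]])
print("fin top",[A(x,y,.166) for x,y in[(92,400),(128,400),(110,372),(110,428)]])
print("plate",[A(x,y,.124) for x,y in[(195,380),(195,430)]])
print("arm",[A(x,y,.125) for x,y in[(115,85),(158,85),(108,372),(155,372)]])
print("pan L",[B(x,y,.1) for x,y in[(243,120),(256,340)]])
print("pan R",[B(x,y,.1) for x,y in[(533,130),(548,330)]])
print("pan T/B",[B(x,y,.1) for x,y in[(280,88),(505,98),(290,386),(525,378)]])
print("ramekin",[B(x,y,.042) for x,y in[(305,487),(410,487),(355,535),(355,435)]],"lime2",B(40,488,.023))
print("lime1",A(475,515,.023),"salt",hit("top",172,231,.08))
s=manip.sense();print(R.from_quat(s["eef_rot"]).as_matrix().round(3))
E
```

```text
stand [array([0.5244, 0.0356, 0.01  ]), array([ 0.5263, -0.0391,  0.01  ]), array([ 0.3777, -0.0408,  0.01  ]), array([0.3759, 0.0322, 0.01  ])]
board [array([ 0.5524, -0.0008,  0.16  ]), array([ 0.3509, -0.0029,  0.16  ]), array([0.3507, 0.0021, 0.16  ]), array([ 0.351 , -0.0089,  0.16  ])]
press [array([0.6726, 0.2749, 0.014 ]), array([0.4062, 0.2641, 0.014 ]), array([0.4022, 0.3712, 0.014 ])]
fin top [array([0.4357, 0.3302, 0.166 ]), array([0.4362, 0.3103, 0.166 ]), array([0.4516, 0.3214, 0.166 ]), array([0.4204, 0.3191, 0.166 ])]
plate [array([0.4543, 0.2828, 0.124 ]), array([0.4254, 0.281 , 0.124 ])]
arm [array([0.6296, 0.3412, 0.125 ]), array([0.6303, 0.3158, 0.125 ]), array([0.4576, 0.333 , 0.125 ]), array([0.4583, 0.3059, 0.125 ])]
pan L [array([ 0.6   , -0.2462,  0.1   ]), array([ 0.4657, -0.2509,  0.1   ])]
pan R [array([ 0.5985, -0.4222,  0.1   ]), array([ 0.4762, -0.4249,  0.1   ])]
pan T/B [array([ 0.6207, -0.2692,  0.1   ]), array([ 0.6181, -0.4061,  0.1   ]), array([ 0.4388, -0.2703,  0.1   ]), array([ 0.4471, -0.4098,  0.1   ])]
ramekin [array([ 0.3839, -0.2947,  0.042 ]), array([ 0.3855, -0.3594,  0.042 ]), array([ 0.3554, -0.3245,  0.042 ]), array([ 0.4166, -0.3266,  0.042 ])] lime2 [ 0.3805 -0.1346  0.023 ]
lime1 [0.3883 0.1244 0.023 ] salt [0.4093 0.4867 0.08  ]
[[ 0.316 -0.    -0.949]
 [ 0.949 -0.001  0.316]
 [-0.001 -1.    -0.   ]]
```

```bash
python3 - <<'E'
import cv2
t=cv2.imread("pics/top0.png")
c=cv2.resize(t[164:232,412:486],None,fx=8,fy=8,interpolation=cv2.INTER_NEAREST)
cv2.imwrite("pics/tC.png",c)
g=cv2.cvtColor(t,cv2.COLOR_BGR2GRAY)
for r in (180,190,200,210,218): print(r,g[r,412:428].tolist(),g[r,470:486].tolist())
for c in (430,440,450,460,468): print(c,g[160:176,c].tolist(),g[216:232,c].tolist())
E
```

```text
180 [96, 95, 94, 99, 102, 75, 148, 154, 151, 163, 130, 119, 132, 127, 108, 89] [77, 87, 72, 70, 73, 75, 149, 159, 163, 166, 169, 168, 166, 168, 166, 169]
190 [100, 99, 97, 96, 95, 89, 111, 149, 151, 155, 148, 143, 134, 118, 122, 109] [66, 79, 84, 69, 65, 72, 79, 153, 162, 162, 172, 173, 173, 173, 169, 170]
200 [108, 105, 108, 105, 105, 105, 91, 129, 151, 154, 158, 110, 127, 122, 125, 146] [67, 68, 78, 90, 69, 73, 77, 81, 156, 163, 165, 170, 170, 170, 172, 171]
210 [109, 109, 109, 111, 110, 109, 110, 80, 150, 155, 150, 147, 126, 96, 91, 121] [64, 66, 67, 79, 78, 68, 71, 81, 88, 157, 167, 167, 175, 177, 175, 174]
218 [109, 108, 109, 110, 111, 108, 111, 106, 98, 145, 157, 156, 152, 124, 97, 106] [60, 64, 64, 75, 84, 68, 64, 73, 126, 169, 174, 172, 174, 176, 175, 174]
430 [175, 174, 175, 173, 172, 171, 168, 155, 152, 143, 119, 104, 99, 122, 118, 88] [108, 93, 112, 122, 114, 102, 91, 129, 161, 161, 163, 156, 166, 174, 175, 178]
440 [164, 165, 163, 157, 152, 147, 136, 143, 154, 151, 130, 103, 98, 124, 118, 88] [119, 123, 119, 144, 153, 142, 109, 102, 142, 161, 163, 153, 163, 175, 176, 173]
450 [106, 105, 107, 104, 102, 103, 125, 149, 156, 149, 125, 104, 102, 121, 112, 86] [98, 112, 116, 107, 102, 91, 95, 108, 142, 163, 154, 154, 174, 180, 178, 176]
460 [106, 106, 107, 109, 106, 108, 120, 143, 153, 145, 129, 106, 91, 104, 96, 71] [92, 84, 85, 91, 79, 81, 84, 112, 145, 165, 154, 165, 176, 178, 176, 179]
468 [109, 110, 110, 108, 110, 107, 116, 139, 156, 154, 134, 102, 77, 82, 98, 85] [68, 67, 66, 60, 60, 64, 70, 103, 146, 163, 135, 145, 173, 174, 172, 174]
```

View pics/tC.png

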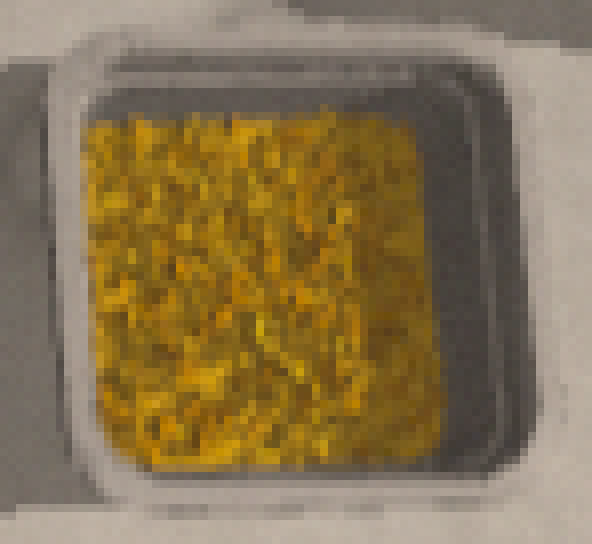

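```bash
python3 - <<'E'
from h import *
L=np.array([hit("top",u,v,.1) for u,v in[(417.5,180),(418.1,190),(418.8,200),(419.4,210),(420.3,218)]]);print(L)
c=np.polyfit(L[:,0],L[:,1],1);th=np.arctan(c[0]);print("yaw",np.degrees(th))
print("far",[hit("top",u,166,.1) for u in(440,460)],"near",[hit("top",u,227.3,.1) for u in(440,)], "right",[hit("top",u,v,.1) for u,v in[(479,190),(481,210)]])
# scene far/near corners check
print(proj("scene",[.533,np.polyval(c,.533),.1]),proj("scene",[.439,.3205,.166]),proj("scene",[.45,-.003,.16]))
E
```

```text
[[ 0.58   -0.2437  0.1   ]
 [ 0.5492 -0.2448  0.1   ]
 [ 0.5186 -0.2462  0.1   ]
 [ 0.4884 -0.2473  0.1   ]
 [ 0.4645 -0.2494  0.1   ]]
yaw 2.705863488932591
far [array([ 0.6257, -0.3132,  0.1   ]), array([ 0.6273, -0.3742,  0.1   ])] near [array([ 0.4383, -0.307 ,  0.1   ])] right [array([ 0.5541, -0.4284,  0.1   ]), array([ 0.4932, -0.4312,  0.1   ])]
[396.  225.5] [246.6 188. ] [325.3 208.3]
```

```bash
cat >> h.py <<'E'
def orient(yaw_deg,tilt_deg=0):
    """tool x horizontal at yaw, tool y down; tilt about world-ish board axis (tool z)"""
    a=np.radians(yaw_deg);x=np.array([np.cos(a),np.sin(a),0]);y=np.array([0,0,-1.]);z=np.cross(x,y)
    return R.from_matrix(np.c_[x,y,z])*R.from_rotvec([0,0,np.radians(tilt_deg)])
def go(P,Rt=None):
    s=manip.sense();R0=R.from_quat(s["eef_rot"])
    print("off",(R0.inv().apply(np.array(P)-s["tcp_pos"])*1000).round(1),"twist",np.degrees((R0.inv()*(Rt or R0)).as_rotvec()).round(2))
def st():
    s=manip.sense();print(s["clock"],np.round(s["tcp_pos"],4),"gap",round(s["finger_gap"],4),"F",np.round(s["force"],1),"\n",R.from_quat(s["eef_rot"]).as_matrix().round(3), np.round(s["joint_positions"],2))
E
python3 - <<'E'
from h import *
print("lemon",hit("top",370,154,.03),"bottles",hit("top",342,157,0),hit("top",313,157,0))
go([.45,-.0035,.25],orient(90.8))
E
```

```text
lemon [ 0.6802 -0.1098  0.03  ] bottles [ 0.6769 -0.0209  0.    ] [0.6743 0.0753 0.    ]
off [-485.7  -10.7 -428. ] twist [-1.000e-02 -1.924e+01 -7.000e-02]
```

```bash
python3 -m creep '[{"offset":[-200,-15,-176],"twist":[0,-8,0],"claw":60},{"offset":[-200,-15,-176],"twist":[0,-8,0],"claw":60},{"offset":[-200,-15,-176],"twist":[0,-8,0],"claw":60},{"offset":[-200,-15,-176],"twist":[0,-8,0],"claw":60},{"offset":[-486,-11,-428],"twist":[0,-19.2,0],"claw":60},{"offset":[-486,-11,-428],"twist":[0,-19.2,0],"claw":60},{"offset":[-486,-11,-428],"twist":[0,-19.2,0],"claw":60},{"offset":[-486,-11,-428],"twist":[0,-19.2,0],"claw":60},{"offset":[-486,-11,-428],"twist":[0,-19.2,0],"claw":60},{"offset":[-486,-11,-428],"twist":[0,-19.2,0],"claw":60},{"offset":[-486,-11,-428],"twist":[0,-19.2,0],"claw":60},{"offset":[-486,-11,-428],"twist":[0,-19.2,0],"claw":60},{"offset":[-486,-11,-428],"twist":[0,-19.2,0],"claw":60},{"offset":[-486,-11,-428],"twist":[0,-19.2,0],"claw":60},{"offset":[-486,-11,-428],"twist":[0,-19.2,0],"claw":60},{"offset":[-486,-11,-428],"twist":[0,-19.2,0],"claw":60},{"offset":[-486,-11,-428],"twist":[0,-19.2,0],"claw":60},{"offset":[-486,-11,-428],"twist":[0,-19.2,0],"claw":60}]' 60; python3 - <<'E'
from h import *
import cv2
st()
s=manip.sense();cv2.imwrite("pics/w1.png",manip.camera("wrist")[:,:,::-1])
print(proj("wrist",[.4517,-.003,.16],s),proj("wrist",[.3517,-.0045,.16],s),proj("wrist",[.5517,-.0015,.16],s))
go([.45,-.0035,.137],orient(90.8))
E
```

```text
clock: 1.95
tcp_pos: [0.4497, -0.0027, 0.2502]
eef_rot: [-0.496, -0.504, 0.504, 0.496]
force: [0.1, -0.0, 0.4]
finger_gap: 0.0598
1.95 [ 0.4497 -0.0027  0.2502] gap 0.0598 F [ 0.1 -0.   0.4] 
 [[-0.016 -0.    -1.   ]
 [ 1.    -0.001 -0.016]
 [-0.001 -1.     0.   ]] [-0.5   0.09  0.43  2.01 -0.04  1.05  1.54]
[321.3 214.2] [321.2  58.7] [321.4 335.8]
off [ -0.5 113.3  -0.3] twist [-0.02  0.07 -0.06]
```

View pics/w1.png

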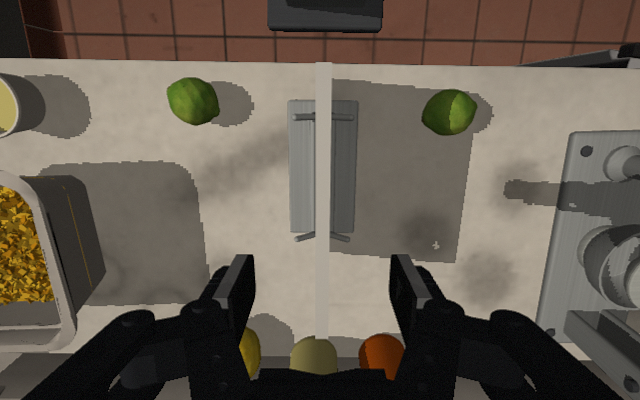

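The wrist view shows the board's top edge at columns 316–331, within 2 px of the prediction, with the near end at row 62 (predicted 59). I'm descending and gripping.

```bash
python3 -m creep '[{"offset":[0.5,40,0],"twist":[0,0,0],"claw":60},{"offset":[0.5,80,0],"twist":[0,0,0],"claw":60},{"offset":[0.5,113,0],"twist":[0,0,0],"claw":60},{"offset":[0.5,113,0],"twist":[0,0,0],"claw":60},{"offset":[0.5,113,0],"twist":[0,0,0],"claw":5},{"offset":[0.5,113,0],"twist":[0,0,0],"claw":5},{"offset":[0.5,113,0],"twist":[0,0,0],"claw":5},{"offset":[0.5,113,0],"twist":[0,0,0],"claw":5},{"offset":[0.5,113,0],"twist":[0,0,0],"claw":5},{"offset":[0.5,113,0],"twist":[0,0,0],"claw":5},{"offset":[0.5,113,0],"twist":[0,0,0],"claw":5}]' 60; python3 - <<'E'
from h import *
st()
E
```

```text
clock: 3.1
tcp_pos: [0.4508, -0.0023, 0.1389]
eef_rot: [0.497, 0.504, -0.503, -0.495]
force: [-1.2, 0.1, 5.4]
finger_gap: 0.0092
3.1 [ 0.4508 -0.0023  0.1389] gap 0.0092 F [-1.2  0.1  5.4] 
 [[-0.015  0.003 -1.   ]
 [ 1.    -0.    -0.015]
 [-0.    -1.    -0.003]] [-0.46  0.25  0.41  2.14 -0.14  0.78  1.63]
```

```bash
python3 -m creep '[{"offset":[0,-15,0],"twist":[0,0,0],"claw":5},{"offset":[0,-40,0],"twist":[0,0,0],"claw":5},{"offset":[0,-70,0],"twist":[0,0,0],"claw":5},{"offset":[0,-100,0],"twist":[0,0,0],"claw":5},{"offset":[0,-130,0],"twist":[0,0,0],"claw":5},{"offset":[0,-130,0],"twist":[0,0,0],"claw":5}]' 60; python3 - <<'E'
from h import *
st()
go([.528,-.2458,.265],orient(92.5,-16.7))
E
```

```text
clock: 3.7
tcp_pos: [0.4524, -0.0024, 0.273]
eef_rot: [0.498, 0.507, -0.501, -0.494]
force: [0.5, 0.7, -4.7]
finger_gap: 0.0092
3.7 [ 0.4524 -0.0024  0.273 ] gap 0.0092 F [ 0.5  0.7 -4.7] 
 [[-0.015  0.01  -1.   ]
 [ 1.     0.002 -0.015]
 [ 0.002 -1.    -0.01 ]] [-0.51  0.06  0.44  1.98 -0.03  1.1   1.52]
off [-244.5    8.3  -71.8] twist [  0.81  -1.54 -16.6 ]
```

```bash
python3 -m creep '[{"offset":[-30,0,-9],"twist":[0,0,-2],"claw":5},{"offset":[-65,2,-19],"twist":[0,0,-4],"claw":5},{"offset":[-100,3,-29],"twist":[0,-0.5,-6.5],"claw":5},{"offset":[-135,4,-40],"twist":[0,-1,-9],"claw":5},{"offset":[-170,5,-50],"twist":[0,-1,-11.5],"claw":5},{"offset":[-205,7,-60],"twist":[0.8,-1.5,-14],"claw":5},{"offset":[-230,8,-68],"twist":[0.8,-1.5,-16],"claw":5},{"offset":[-244.5,8,-72],"twist":[0.8,-1.5,-16.6],"claw":5},{"offset":[-244.5,8,-72],"twist":[0.8,-1.5,-16.6],"claw":5},{"offset":[-244.5,8,-72],"twist":[0.8,-1.5,-16.6],"claw":5},{"offset":[-244.5,8,-72],"twist":[0.8,-1.5,-16.6],"claw":5}]' 60; python3 - <<'E'
from h import *
import cv2
st()
go([.528,-.2458,.165],orient(92.5,-16.7))
for n in("top","scene","wrist"): cv2.imwrite(f"pics/{n}2.png",manip.camera(n)[:,:,::-1])
t=cv2.imread("pics/top2.png");s=cv2.imread("pics/scene2.png")
cv2.imwrite("pics/t2c.png",cv2.resize(t[130:270,340:520],None,fx=4,fy=4,interpolation=cv2.INTER_CUBIC))
cv2.imwrite("pics/s2c.png",cv2.resize(s[120:290,300:500],None,fx=3.4,fy=3.4,interpolation=cv2.INTER_CUBIC))
E
```

```text
clock: 4.8
tcp_pos: [0.5281, -0.2444, 0.2649]
eef_rot: [0.409, 0.577, -0.434, -0.558]
force: [0.1, -0.5, -2.8]
finger_gap: 0.0093
4.8 [ 0.5281 -0.2444  0.2649] gap 0.0093 F [ 0.1 -0.5 -2.8] 
 [[-0.042 -0.013 -0.999]
 [ 0.957  0.288 -0.044]
 [ 0.288 -0.958  0.   ]] [ 0.08  0.46  0.6   1.59 -0.48  1.39  2.41]
off [-30.1  95.3   0.1] twist [-0.03  0.03  0.05]
```

View pics/t2c.png

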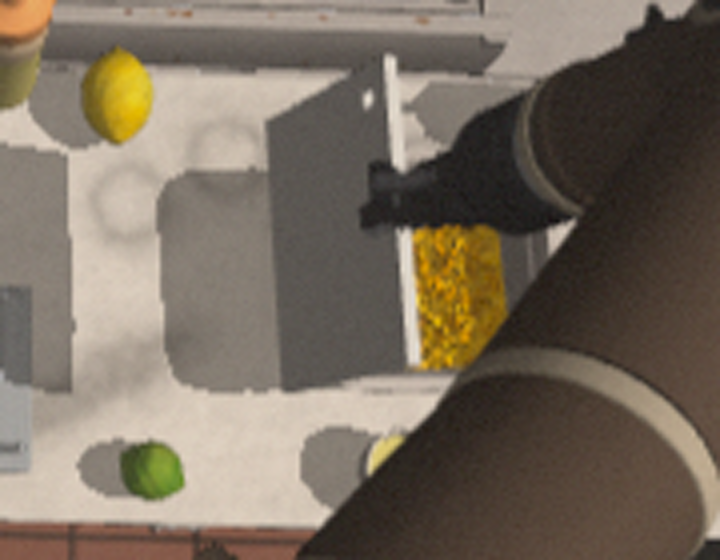

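View pics/s2c.png

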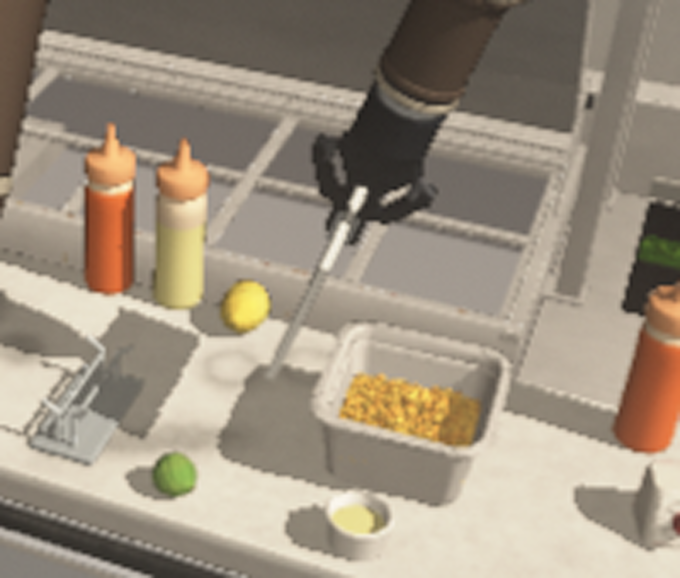

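View pics/wrist2.png

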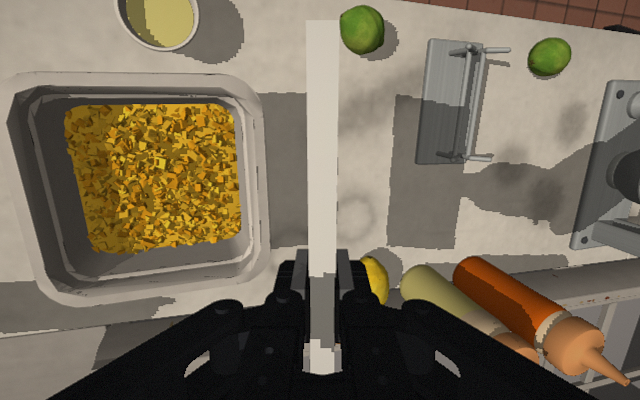

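Wrist view: pan flange edge facing the press runs (~264,100)→(~270,260), the board's top edge is vertical at columns 307–339, and the top view shows the board tilted in the jaws as planned. I'm cross-checking the flange line.

```bash
python3 - <<'E'
from h import *
import cv2
w=cv2.imread("pics/wrist2.png");cv2.imwrite("pics/w2c.png",cv2.resize(w[60:320,220:350],None,fx=3,fy=2.3,interpolation=cv2.INTER_NEAREST))
g=cv2.cvtColor(w,cv2.COLOR_BGR2GRAY)
for r in(110,150,190,220,250): print(r,g[r,252:284].tolist())
s=manip.sense()
# expected flange edge points
for x in(.46,.53,.60): print(x,proj("wrist",[x,-.2458+(x-.528)*np.tan(np.radians(2.5)),.1],s))
for u,v in[(332/4,0)]: pass
a=hit("top",340+391/4,130+57/4,.287);b=hit("top",340+416/4,130+366/4,.287);print("board top",a,b,np.linalg.norm(a-b),np.degrees(np.arctan2(a[1]-b[1],a[0]-b[0])))
E
```

```text
110 [157, 157, 157, 160, 158, 157, 153, 150, 148, 144, 119, 108, 110, 112, 110, 110, 111, 109, 109, 110, 109, 109, 108, 109, 109, 109, 110, 109, 109, 110, 110, 112]
150 [168, 172, 173, 159, 155, 155, 156, 158, 158, 158, 159, 161, 163, 113, 97, 107, 106, 106, 105, 107, 107, 107, 108, 107, 109, 108, 109, 108, 109, 111, 108, 110]
190 [160, 168, 175, 177, 181, 161, 152, 153, 154, 154, 155, 155, 156, 157, 161, 115, 96, 108, 107, 108, 110, 109, 109, 111, 110, 111, 111, 109, 112, 110, 111, 109]
220 [163, 157, 172, 178, 177, 180, 183, 138, 105, 144, 157, 155, 156, 157, 156, 159, 163, 109, 96, 106, 105, 104, 106, 105, 104, 106, 104, 105, 106, 106, 108, 107]
250 [138, 135, 163, 175, 179, 181, 182, 187, 171, 155, 152, 153, 152, 155, 156, 155, 158, 160, 119, 140, 156, 158, 160, 161, 165, 168, 168, 168, 168, 169, 170, 172]
0.46 [261.9 106.1]
0.53 [265.9 188.6]
0.6 [269.5 260.7]
board top [ 0.6285 -0.248   0.287 ] [ 0.4295 -0.257   0.287 ] 0.19920341362536934 2.589501847240924
```

View pics/w2c.png

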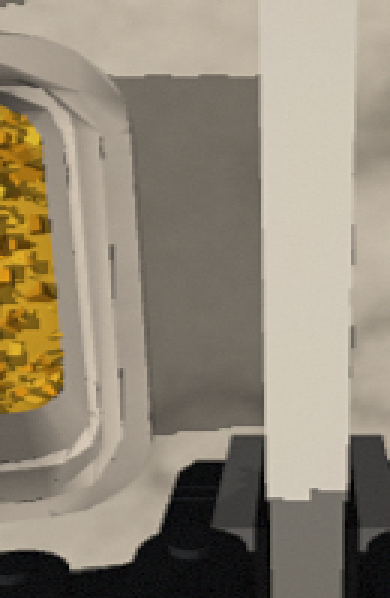

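```bash
python3 -m creep '[{"offset":[-8,27,0],"twist":[0,0,0],"claw":5},{"offset":[-18,60,0],"twist":[0,0,0],"claw":5},{"offset":[-28,93,0],"twist":[0,0,0],"claw":5},{"offset":[-35,116,0],"twist":[0,0,0],"claw":5},{"offset":[-38,126,0],"twist":[0,0,0],"claw":5},{"offset":[-38.5,128,0],"twist":[0,0,0],"claw":5},{"offset":[-38.5,128,0],"twist":[0,0,0],"claw":5},{"offset":[-38.5,128,0],"twist":[0,0,0],"claw":5}]' 60; python3 - <<'E'
from h import *
import cv2
st();go([.528,-.2445,.1255],orient(92.5,-16.7))
s=cv2.cvtColor(manip.camera("scene"),cv2.COLOR_RGB2BGR);t=cv2.cvtColor(manip.camera("top"),cv2.COLOR_RGB2BGR)
cv2.imwrite("pics/s3c.png",cv2.resize(s[150:290,330:480],None,fx=4,fy=4,interpolation=cv2.INTER_CUBIC))
cv2.imwrite("pics/t3c.png",cv2.resize(t[130:270,360:520],None,fx=4,fy=4,interpolation=cv2.INTER_CUBIC))
E
```

```text
clock: 5.75
tcp_pos: [0.5292, -0.245, 0.1334]
eef_rot: [0.41, 0.577, -0.434, -0.557]
force: [-0.6, 0.3, -2.5]
finger_gap: 0.0087
5.75 [ 0.5292 -0.245   0.1334] gap 0.0087 F [-0.6  0.3 -2.5] 
 [[-0.044 -0.01  -0.999]
 [ 0.957  0.287 -0.045]
 [ 0.287 -0.958 -0.003]] [ 0.12  0.59  0.54  1.72 -0.58  1.16  2.53]
off [-1.7  7.7  1.2] twist [ 0.14  0.1  -0.04]
```

View pics/s3c.png

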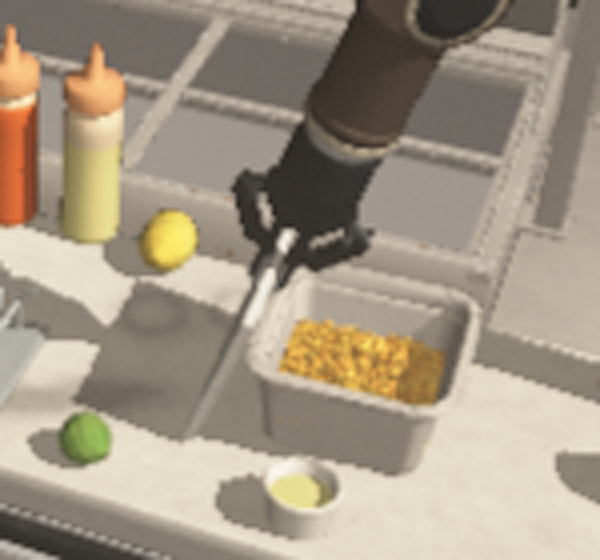

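View pics/t3c.png

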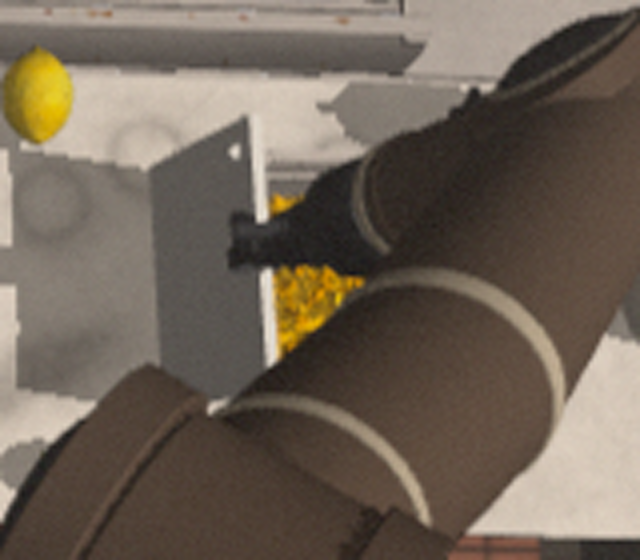

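```bash
python3 -m creep '[{"offset":[-1,3.5,0.6],"twist":[0,0,0],"claw":5},{"offset":[-2,7,1.2],"twist":[0,0,0],"claw":5},{"offset":[-2,8.5,1.2],"twist":[0,0,0],"claw":5},{"offset":[-2,8.5,1.2],"twist":[0,0,0],"claw":5}]' 60; python3 - <<'E'
from h import *
st();go([.528,-.2445,.1255],orient(92.5,-16.7))
E
```

```text
clock: 6.25
tcp_pos: [0.5278, -0.2449, 0.1249]
eef_rot: [0.41, 0.577, -0.434, -0.557]
force: [-1.7, -1.8, 2.2]
finger_gap: 0.0092
6.25 [ 0.5278 -0.2449  0.1249] gap 0.0092 F [-1.7 -1.8  2.2] 
 [[-0.043 -0.01  -0.999]
 [ 0.957  0.286 -0.044]
 [ 0.287 -0.958 -0.003]] [ 0.12  0.6   0.54  1.73 -0.58  1.14  2.54]
off [ 0.6 -0.5 -0.3] twist [ 0.16  0.08 -0.05]
```

```bash
python3 -m creep '[{"offset":[0,0,0],"twist":[0,0,0],"claw":12},{"offset":[0,0,0],"twist":[0,0,0],"claw":16},{"offset":[0,0,0],"twist":[0,0,0],"claw":20},{"offset":[0,0,0],"twist":[0,0,0],"claw":35},{"offset":[0,0,0],"twist":[0,0,0],"claw":40},{"offset":[0,0,0],"twist":[0,0,0],"claw":40},{"offset":[0,-20,0],"twist":[0,0,0],"claw":40},{"offset":[0,-50,0],"twist":[0,0,0],"claw":40},{"offset":[0,-90,0],"twist":[0,0,0],"claw":40},{"offset":[0,-130,0],"twist":[0,0,0],"claw":40},{"offset":[0,-150,0],"twist":[0,0,0],"claw":40}]' 60; python3 - <<'E'
from h import *
import cv2
st()
s0=manip.sense()
for n in("top","scene","wrist"): cv2.imwrite(f"pics/{n}4.png",manip.camera(n)[:,:,::-1])
t=cv2.imread("pics/top4.png");s=cv2.imread("pics/scene4.png")
cv2.imwrite("pics/t4c.png",cv2.resize(t[130:270,360:520],None,fx=4,fy=4,interpolation=cv2.INTER_CUBIC))
cv2.imwrite("pics/s4c.png",cv2.resize(s[150:290,330:480],None,fx=4,fy=4,interpolation=cv2.INTER_CUBIC))
E
```

```text
clock: 7.35
tcp_pos: [0.5296, -0.2898, 0.2721]
eef_rot: [0.412, 0.577, -0.434, -0.556]
force: [0.2, -0.3, -0.6]
finger_gap: 0.0399
7.35 [ 0.5296 -0.2898  0.2721] gap 0.0399 F [ 0.2 -0.3 -0.6] 
 [[-0.043 -0.006 -0.999]
 [ 0.958  0.284 -0.043]
 [ 0.284 -0.959 -0.006]] [ 0.15  0.5   0.61  1.52 -0.49  1.43  2.47]
```

View pics/s4c.png

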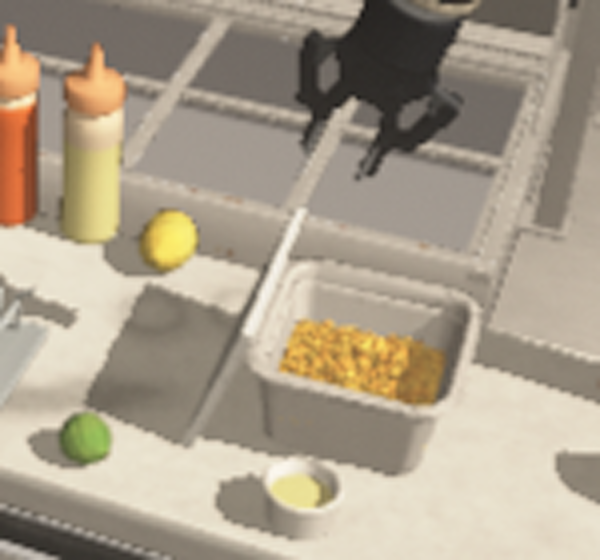

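View pics/t4c.png

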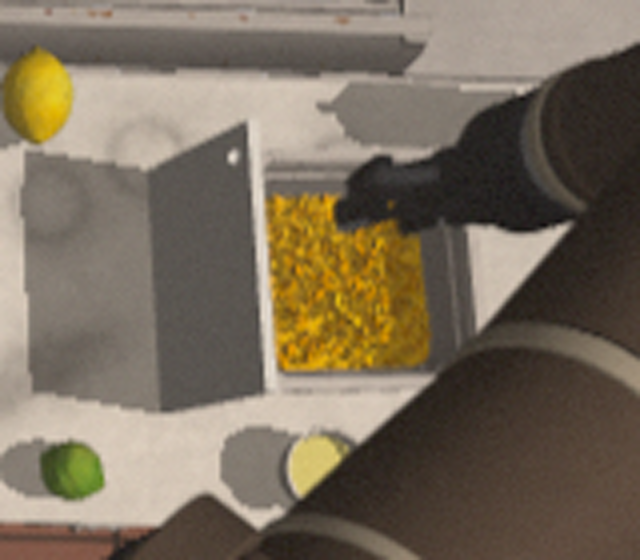

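View pics/wrist4.png

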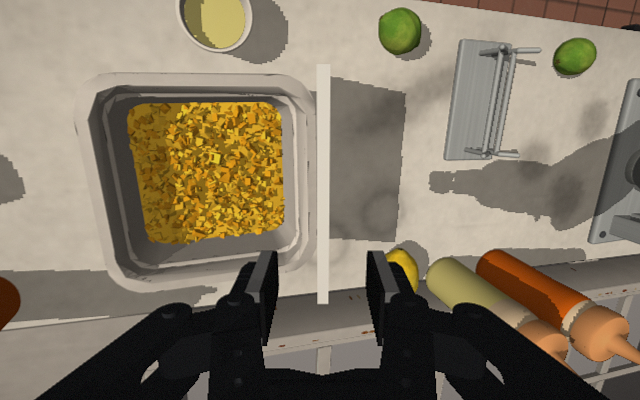

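Both views show the board standing alone, leaning on the flange; its foot in the top crop runs (150,170)→(165,408) and its top (250,122)→(270,388). I'll put numbers on that and plan the fin approach.

```bash
python3 - <<'E'
from h import *
T=lambda x,y,z:hit("top",360+(x-1.5)/4,130+(y-1.5)/4,z)
a,b=T(150,170,.003),T(163,410,.003);print("foot",a,b,np.linalg.norm(a-b),np.degrees(np.arctan2(a[1]-b[1],a[0]-b[0])))
a,b=T(255,122,.146),T(271,388,.146);print("top",a,b,np.linalg.norm(a-b))
go([.439,.3205,.28],orient(92.3))
print(orient(92.3).as_matrix().round(3))
E
```

```text
foot [ 0.6293 -0.2029  0.003 ] [ 0.4316 -0.2108  0.003 ] 0.19785777720372782 2.2882952487034145
top [ 0.6287 -0.25    0.146 ] [ 0.4335 -0.2564  0.146 ] 0.1953048898517393
off [590.2 164.6  63.9] twist [ 0.27  0.23 16.57]
[[-0.04   0.    -0.999]
 [ 0.999  0.    -0.04 ]
 [ 0.    -1.     0.   ]]
```

```bash
python3 -m creep '[{"offset":[20,-40,0],"twist":[0,0,4],"claw":60},{"offset":[60,-30,7],"twist":[0,0,8],"claw":60},{"offset":[110,-10,14],"twist":[0,0,12],"claw":60},{"offset":[160,10,20],"twist":[0,0,16.6],"claw":60},{"offset":[210,30,25],"twist":[0.3,0.2,16.6],"claw":60},{"offset":[590,164,64],"twist":[0.3,0.2,16.6],"claw":60},{"offset":[590,164,64],"twist":[0.3,0.2,16.6],"claw":60},{"offset":[590,164,64],"twist":[0.3,0.2,16.6],"claw":60},{"offset":[590,164,64],"twist":[0.3,0.2,16.6],"claw":60},{"offset":[590,164,64],"twist":[0.3,0.2,16.6],"claw":60},{"offset":[590,164,64],"twist":[0.3,0.2,16.6],"claw":60},{"offset":[590,164,64],"twist":[0.3,0.2,16.6],"claw":60},{"offset":[590,164,64],"twist":[0.3,0.2,16.6],"claw":60},{"offset":[590,164,64],"twist":[0.3,0.2,16.6],"claw":60},{"offset":[590,164,64],"twist":[0.3,0.2,16.6],"claw":60},{"offset":[590,164,64],"twist":[0.3,0.2,16.6],"claw":60}]' 60; python3 - <<'E'
from h import *
import cv2
st()
s=manip.sense();cv2.imwrite("pics/w5.png",manip.camera("wrist")[:,:,::-1])
ax=np.array([.9992,.0401,0]);ay=np.array([-.0401,.9992,0]);c=np.array([.439,.3205,.166])
for i in(-.015,0,.015): print([proj("wrist",c+i*ax+j*ay,s) for j in(-.0065,.0065)])
go([.439,.3205,.155],orient(92.3))
E
```

```text
clock: 9.1
tcp_pos: [0.4385, 0.3192, 0.2794]
eef_rot: [-0.49, -0.509, 0.511, 0.489]
force: [0.5, -1.3, 0.7]
finger_gap: 0.0601
9.1 [0.4385 0.3192 0.2794] gap 0.0601 F [ 0.5 -1.3  0.7] 
 [[-0.041 -0.002 -0.999]
 [ 0.999 -0.003 -0.041]
 [-0.003 -1.     0.002]] [-0.97  0.24  0.3   1.76 -0.08  1.16  0.97]
[array([315.1, 183.4]), array([332.5, 183.4])]
[array([315.2, 202.6]), array([332.3, 202.7])]
[array([315.3, 221.3]), array([332.2, 221.3])]
off [  2.2 124.8  -0.2] twist [-0.07 -0.04 -0.12]
```

View pics/w5.png

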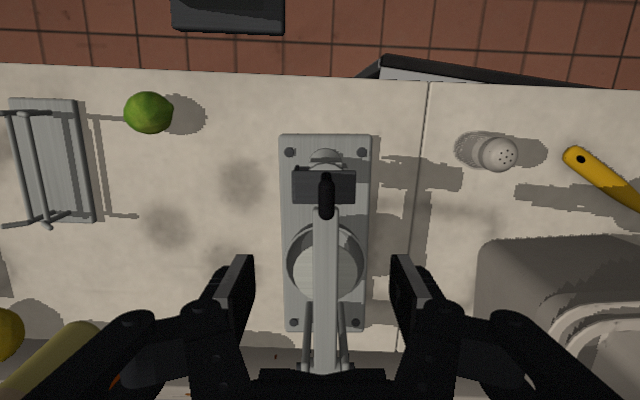

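The fin's bead is at columns 319–333, rows 173–219, about 1 mm left (+y) of the prediction. I'm descending and gripping.

```bash
python3 -m creep '[{"offset":[2,40,0],"twist":[0,0,0],"claw":50},{"offset":[2.5,80,0.5],"twist":[0,0,0],"claw":50},{"offset":[2.5,115,0.5],"twist":[0,0,0],"claw":50},{"offset":[2.5,134,0.5],"twist":[0,0,0],"claw":50},{"offset":[2.5,140,0.5],"twist":[0,0,0],"claw":50},{"offset":[2.5,140,0.5],"twist":[0,0,0],"claw":50},{"offset":[2.5,140,0.5],"twist":[0,0,0],"claw":50}]' 80; python3 - <<'E'
from h import *
import cv2
st()
cv2.imwrite("pics/w6.png",manip.camera("wrist")[:,:,::-1])
s=cv2.cvtColor(manip.camera("scene"),cv2.COLOR_RGB2BGR)
cv2.imwrite("pics/s6c.png",cv2.resize(s[130:250,200:350],None,fx=4,fy=4,interpolation=cv2.INTER_CUBIC))
E
```

```text
clock: 9.85
tcp_pos: [0.4393, 0.3204, 0.1411]
eef_rot: [-0.491, -0.509, 0.51, 0.49]
force: [-0.2, -0.1, 0.4]
finger_gap: 0.0504
9.85 [0.4393 0.3204 0.1411] gap 0.0504 F [-0.2 -0.1  0.4] 
 [[-0.038  0.    -0.999]
 [ 0.999 -0.001 -0.038]
 [-0.001 -1.    -0.   ]] [-0.94  0.39  0.27  1.91 -0.13  0.86  1.02]
```

View pics/w6.png

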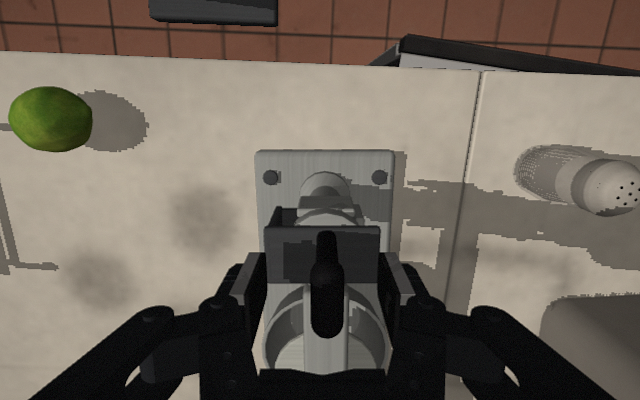

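View pics/s6c.png

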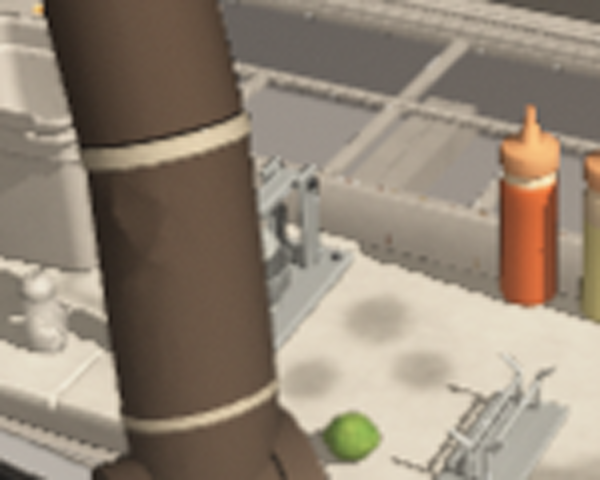

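Fin (centre column 327) lies between the pads (centre ≈325). Closing.

```bash
python3 -m creep '[{"offset":[0.8,1,0],"twist":[0,0,0],"claw":3},{"offset":[0.8,1,0],"twist":[0,0,0],"claw":3},{"offset":[0.8,1,0],"twist":[0,0,0],"claw":3},{"offset":[0.8,1,0],"twist":[0,0,0],"claw":3},{"offset":[0.8,1,0],"twist":[0,0,0],"claw":3},{"offset":[0.8,1,0],"twist":[0,0,0],"claw":3},{"offset":[0.8,1,0],"twist":[0,0,0],"claw":3},{"offset":[0.8,1,0],"twist":[0,0,0],"claw":3}]' 80; python3 - <<'E'
from h import *
st()
E
```

```text
clock: 10.75
tcp_pos: [0.4393, 0.3223, 0.1409]
eef_rot: [0.49, 0.51, -0.509, -0.49]
force: [-1.4, 1.8, 5.3]
finger_gap: 0.011
10.75 [0.4393 0.3223 0.1409] gap 0.011 F [-1.4  1.8  5.3] 
 [[-0.039  0.001 -0.999]
 [ 0.999  0.001 -0.039]
 [ 0.001 -1.    -0.001]] [-0.94  0.39  0.27  1.91 -0.14  0.86  1.02]
```

```bash
python3 -m creep '[{"offset":[-3,0,0],"twist":[0,0,0],"claw":3},{"offset":[-6,0,0],"twist":[0,0,0],"claw":3},{"offset":[-9,0,0],"twist":[0,0,0],"claw":3},{"offset":[-12,0,0],"twist":[0,0,0],"claw":3},{"offset":[-14.5,0,0],"twist":[0,0,0],"claw":3},{"offset":[-14.5,0,0],"twist":[0,0,0],"claw":3}]' 80; python3 - <<'E'
from h import *
st()
E
```

```text
clock: 11.35
tcp_pos: [0.4399, 0.3084, 0.141]
eef_rot: [0.49, 0.511, -0.509, -0.49]
force: [0.5, 6.7, -0.2]
finger_gap: 0.0106
11.35 [0.4399 0.3084 0.141 ] gap 0.0106 F [ 0.5  6.7 -0.2] 
 [[-0.039  0.002 -0.999]
 [ 0.999  0.002 -0.039]
 [ 0.002 -1.    -0.002]] [-0.92  0.38  0.28  1.93 -0.13  0.85  1.04]
```

```bash
python3 -m creep '[{"offset":[-0.7,-7,-1],"twist":[2,0,0],"claw":3},{"offset":[-0.7,-13.9,-2.3],"twist":[4,0,0],"claw":3},{"offset":[-0.7,-20.5,-4],"twist":[6,0,0],"claw":3},{"offset":[-0.7,-27.4,-5.5],"twist":[8,0,0],"claw":3},{"offset":[-0.7,-27.4,-5.5],"twist":[8,0,0],"claw":3}]' 80; python3 - <<'E'
from h import *
st()
import cv2
cv2.imwrite("pics/w7.png",manip.camera("wrist")[:,:,::-1])
E
```

```text
clock: 11.85
tcp_pos: [0.4453, 0.3084, 0.1684]
eef_rot: [-0.454, -0.474, 0.543, 0.524]
force: [-0.1, 6.4, -4.4]
finger_gap: 0.011
11.85 [0.4453 0.3084 0.1684] gap 0.011 F [-0.1  6.4 -4.4] 
 [[-0.039 -0.14  -0.989]
 [ 0.999 -0.003 -0.039]
 [ 0.003 -0.99   0.14 ]] [-0.84  0.42  0.26  1.8  -0.21  1.07  1.13]
```

View pics/w7.png

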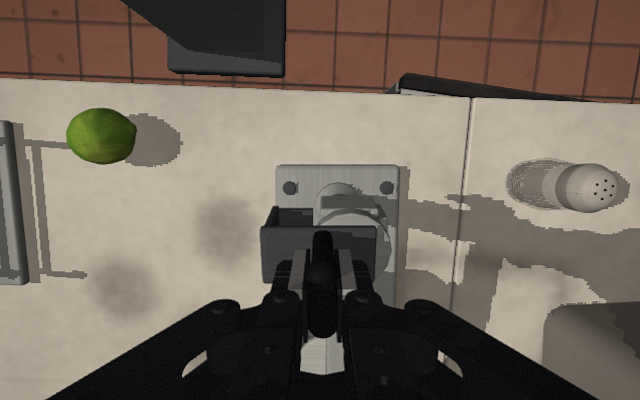

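```bash
python3 -m creep '[{"offset":[0,-7,-1],"twist":[2,0,0],"claw":3},{"offset":[0,-13.9,-2.3],"twist":[4,0,0],"claw":3},{"offset":[0,-20.5,-4],"twist":[6,0,0],"claw":3},{"offset":[0,-27.4,-5.5],"twist":[8,0,0],"claw":3},{"offset":[0,-34.1,-7.6],"twist":[10,0,0],"claw":3},{"offset":[0,-40.8,-9.8],"twist":[12,0,0],"claw":3},{"offset":[0,-47.4,-12.2],"twist":[14,0,0],"claw":3},{"offset":[0,-53.8,-14.9],"twist":[16,0,0],"claw":3},{"offset":[0,-60.2,-17.8],"twist":[18,0,0],"claw":3},{"offset":[0,-66.5,-20.9],"twist":[20,0,0],"claw":3},{"offset":[0,-72,-24],"twist":[21.8,0,0],"claw":3},{"offset":[0,-74.5,-25.3],"twist":[22.6,0,0],"claw":3},{"offset":[0,-74.5,-25.3],"twist":[22.6,0,0],"claw":3},{"offset":[0,-74.5,-25.3],"twist":[22.6,0,0],"claw":3}]' 80; python3 - <<'E'
from h import *
st()
import cv2
cv2.imwrite("pics/w8.png",manip.camera("wrist")[:,:,::-1])
cv2.imwrite("pics/s8.png",manip.camera("scene")[:,:,::-1])
cv2.imwrite("pics/t8.png",manip.camera("top")[:,:,::-1])
E
```

```text
clock: 13.3
tcp_pos: [0.4795, 0.3105, 0.2375]
eef_rot: [-0.341, -0.358, 0.626, 0.603]
force: [-2.8, 6.0, -2.6]
finger_gap: 0.0107
13.3 [0.4795 0.3105 0.2375] gap 0.0107 F [-2.8  6.  -2.6] 
 [[-0.04  -0.511 -0.859]
 [ 0.999 -0.017 -0.036]
 [ 0.004 -0.86   0.511]] [-0.66  0.63  0.24  1.38 -0.34  1.65  1.24]
```

View pics/w8.png

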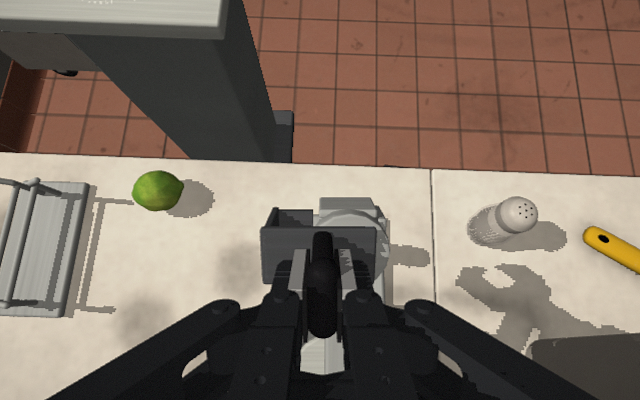

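View pics/s8.png

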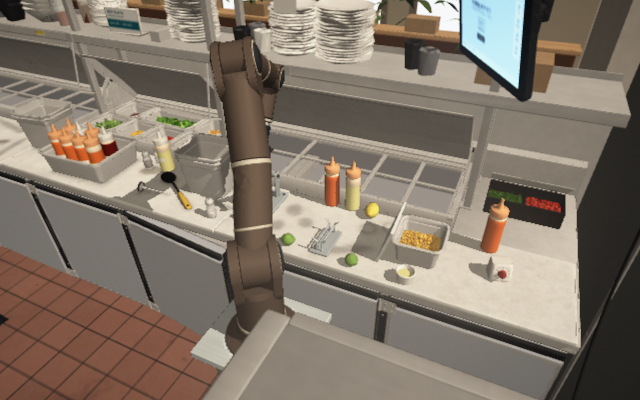

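View pics/t8.png

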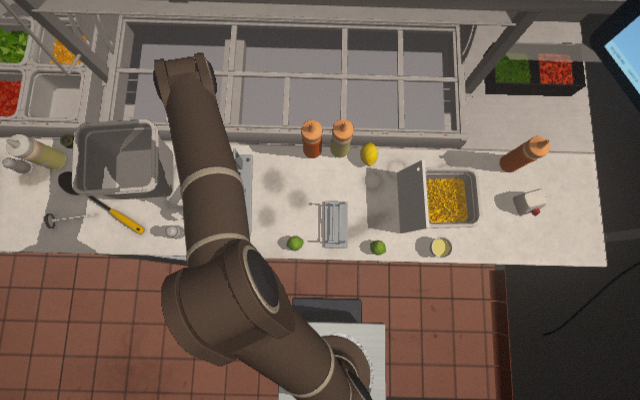

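The board is still leaning at the pan, the bystanders haven't moved, the arm is up about 31° (TCP rise 97 mm), and the latch is held about 13 mm over. I'll do a short hold to confirm it is steady.

```bash
python3 -m creep '[{"offset":[-0.5,-1,0],"twist":[0,0,0],"claw":3},{"offset":[-0.5,-1,0],"twist":[0,0,0],"claw":3},{"offset":[-0.5,-1,0],"twist":[0,0,0],"claw":3},{"offset":[-0.5,-1,0],"twist":[0,0,0],"claw":3},{"offset":[-0.5,-1,0],"twist":[0,0,0],"claw":3},{"offset":[-0.5,-1,0],"twist":[0,0,0],"claw":3}]' 80; python3 - <<'E'
from h import *
import cv2
st()
b=cv2.cvtColor(manip.camera("top"),cv2.COLOR_RGB2BGR);a=cv2.imread("pics/t8.png");o=cv2.imread("pics/top0.png")
print("diff right part",cv2.absdiff(a,b)[100:260,260:600].max())
def cen(im,lo,hi):
    m=cv2.inRange(cv2.cvtColor(im,cv2.COLOR_BGR2HSV),lo,hi);m[:140]=0;m[262:]=0
    n,l,s,c=cv2.connectedComponentsWithStats(m);return [c[i].round(1).tolist() for i in range(1,n) if s[i,4]>25]
for lo,hi in[((35,120,40),(75,255,255)),((24,200,120),(32,255,255))]: print(cen(o,lo,hi),cen(b,lo,hi))
E
```

```text
clock: 14.05
tcp_pos: [0.4793, 0.3107, 0.2375]
eef_rot: [-0.341, -0.358, 0.626, 0.603]
force: [-0.9, 5.6, -2.4]
finger_gap: 0.0109
14.05 [0.4793 0.3107 0.2375] gap 0.0109 F [-0.9  5.6 -2.4] 
 [[-0.04  -0.512 -0.858]
 [ 0.999 -0.017 -0.037]
 [ 0.005 -0.859  0.512]] [-0.66  0.63  0.24  1.38 -0.34  1.65  1.24]
diff right part 51
[[294.8, 243.5], [378.0, 247.6]] [[295.1, 243.1], [378.1, 247.8]]
[[371.3, 152.3]] [[370.8, 152.9]]
```

```bash
python3 -c "
from workcell import manip
print(manip.sign_off())"
```

```text
the job is handed in; nothing more can be done
None
```

I handed the job in at about 14 s. The board is leaning on the pan and released, and the gripper is holding the press arm up by the fin with the latch still pulled.

- **Board:** It leans about 17° against the pan flange on the press side. Its foot is about 30 mm out from the flange. The foot line measured 2.3° against 2.5–2.7° for the flange, and the board is centred to within a few millimetres. It was still standing in the last pictures.
- **Latch and arm:** I pulled the latch about 14 mm to the right. It read about 13 mm (about 6 N) at the end, past the 9 mm needed. The arm is up about 31°, and the tool rose 97 mm.
- **Other things:** The limes and the lemon moved less than 1 px between the first and last top views. The salt, ramekin and bottles looked unmoved by eye in the views taken after the lift; I did not measure them.

Two checks were not clean:

- **Last correction:** A final 0.5 mm sideways and 1 mm up had no measurable effect. The pose held steady anyway.
- **Picture comparison:** The last two top views differed by up to 51 grey levels at some pixel in the right-hand part. I took this for image noise, since the fruit positions agreed, but I did not look into it.

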